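# Click-count the sander's speed dial, then start it

### The job

Set the belt sander's speed: turn the blank black dial on the grey console anticlockwise as far as its stop, then clockwise exactly five clicks, counting them by feel because it has no markings. Only then press the green start button down and let it spring back; leave the other things on the bench where they are.

Things in the scene. Friction and masses are not known exactly. Their poses are not given: they have to be found in the camera images.
- console: Grey steel control box with a yellow foot band, fixed to the bench, 200 (x) x 300 (y) x 75 mm high; origin at the centre of its underside, z up. From it the dial axis lies at y = +75 mm, the start button at x = -20, y = -80 mm. Ignore its black fuse cap (24 x 34 mm, 8 mm high, at x = 65, y = -100 mm) and flat lamps.
- dial_top (a point): Point on the dial's vertical axis, at the middle of its top face, 111 mm above the bench; fixed to the console, does not turn with the dial. The dial is a fluted black rubber cylinder, 50 mm across, with a silver cap and no pointer or scale; grip its side, 3 to 36 mm above the console's top. Clockwise is as seen from above.
- dial_foot (a point): Point on the dial's axis at the console's top, 36 mm under the dial's top. Clicks: a bump resists about 0.4 N m (0.8 at most), then past its crest pulls the dial on as much; between bumps it turns freely. Bumps are uneven, 20 to 40 degrees apart, the first 12 from the anticlockwise stop; seven in about 200 degrees. It starts two to six clicks off that stop. Over 1 N m means a rigid end stop.
- start_top (a point): Centre of the top of the green start button, 30 mm across, standing about 22 mm above the console's top in a black collar 46 mm across; this point moves down with the button.
- start (a joint): Travel of the start button in m: 0 is up, 0.006 is fully down (straight down, sprung, about 5 N at the bottom); it counts as pressed beyond 0.004.
- sand_block: Bystander: cork sanding block with a red sole, 120 x 60 x 34 mm, lying beside the console; origin at the centre of its underside.
- tape_roll: Bystander: blue roll of masking tape lying flat, 104 mm across, 25 mm high; origin at the centre of its underside.
- screwdriver: Bystander: screwdriver with a red handle, 200 mm long along its x, 26 mm high, lying on the robot's side of the console; origin at mid-length on the underside.
- wrench: Bystander: steel spanner, 180 mm long along its x, 8 mm high, lying beside the console; origin at mid-length on the underside.
- spray_can: Bystander: spray can, 66 mm across, 190 mm high, standing; origin at the centre of its underside.
- mug: Bystander: blue mug, 84 mm across, 95 mm high; origin at the centre of its underside.
- filler_tin: Bystander: grey tin with a red cap, 100 mm across, 80 mm high; origin at the centre of its underside.

How it is judged:
By the outcome, as a careful person would: the job done as asked, in the order asked, and still so for the second after the job is handed in, with the robot touching nothing.
It also fails if it takes over 72 s, if anything falls off the work surface, if the arm or the gripper's body presses on something with over 40 N, if the wrist force passes 120 N, or if a joint passes its speed limit or range.

### The arm

A 7-joint arm with a two-finger parallel gripper is mounted at the origin on the work surface. World frame = base frame: x ahead of the robot, y to its left, z up, the work surface at z = 0. Lengths are in m, angles in rad, forces in N, time in s.
With the tool pointing down it reaches from about 0.4 to 0.925 m from the base axis. Payload 5.6 kg.
Tool frame: the origin (TCP) lies at the very end of the fingers, on their centre line; the grasp point (between the pads) lies 19 mm behind it; z points along the fingers, y is the line along which they close (so a half turn about z gives the same grasp; the last joint's range is limited). The gripper opens to 85 mm and grips with 20 to 120 N. Pads are 22 mm wide; open, the fingers measure 114 mm over their backs; the gripper's body (76 mm by 85 mm) begins 54 mm behind the grasp point. The pads swing forward as they close: fully open they stand 13 mm farther back than shut.
Start: joints at [1.142, 0.468, -0.012, 1.603, 0.006, 1.071, -0.056], TCP at [0.245, -0.602, 0.231] pointing down, gripper open.
Joint ranges: [-2.53, 2.53], [-0.31, 2.02], [-1.57, 1.55], [0.28, 2.44], [-1.29, 4.43], [0.15, 1.84], [-2.92, 2.92]. Speed limits (rad/s): [2.57, 2.57, 3.14, 3.14, 3.14, 3.14, 3.14].

### API

Orientations are given as a unit quaternion [w, x, y, z].
In Python, from cell import manip, eyes, job_done gives the robot as it stands. The module is installed in compiled form; this text tells all that it offers.
- The arm moves only by the tool step_arm, never from a script. Its argument "steps" is a list of rows, each a list of 7 numbers: the shift along the tool's x, y, z in cm, then the turn, a rotation vector about the tool's x, y, z in rad, then the closure, from 0 (fully open) to 1 (shut). A call has 1 to 12 rows; each row is the pose to reach, as a shift and turn from the pose commanded when the call began, along the tool's axes at that moment; what a row does not reach only later rows make up. A row lasts 1/12 s, in which the tool goes at most 41.7 mm and 7.16 degrees, less where a joint would pass 70% of its speed; a pose out of reach is approached as far as the arm can. A call with a gripper value outside its range is refused whole. The fingers move at their own pace and stop on an object; "grip_force" is the grip in N (left out, the last holds). Time passes only in rows, so rows that repeat a pose let the fingers close. It gives the time, the measured TCP pose, the force, the opening and the grip force at its end, in the units of the state.
- manip.read_state(): the state, without advancing time (a new reading comes with each control period).
- eyes.camera(name): name is "side" or "top"; returns a dict with "img" (400x640x3 uint8, red, green, blue), "intrinsics" (3x3 intrinsics, pixels), "R" (3x3) and "t" (3): a world point X has camera coordinates R X + t. Camera axes: x right, y down, z forward; pixel columns grow to the right and rows downward; lengths in m; the calibration is good to about 2 mm. A picture is of the moment at which its call begins. There is no depth.
- job_done(): hands the job in; it is judged then, once.
Trained networks look in a picture, given as the dict that the camera call returned (one of the last four; its "shot" number tells which), for a name from the list of things; names that differ only in an ending like _2 or _b are one class to them, and where a whole thing is asked for, a point or a joint stands for the part that bears it (a point fixed in the world has none). Each returns a list of dicts, best first, with "score" (0 to 1); they miss things now and then, are a little off and sometimes report something else, mostly with a low value. They report only what shows in the picture. A call takes as long as a camera call.
- eyes.look_for(thing, picture): "at" ([x, y, z] in m, in the coordinates of the camera as it stood for that picture, good to about 4 mm: the middle of the surface that is visible of it).
- eyes.trace(thing, picture): "pixels" (400x640 bool, what is visible of it).
- eyes.landmark_of(thing, picture): "at" ([x, y, z] in m, in the coordinates of the camera as it stood for that picture, good to about 4 mm: a listed point, or the origin of a listed thing).
The state is a dict: "t": time; "joint_pos": joint angles; "dq": joint speeds; "effort": joint torques, N m; "eef_pos": TCP position; "tool_rot": TCP orientation; "wrist_force": force on the tool from outside, world axes, zero at the start; "wrist_torque": the same for the moment, N m; "opening": finger opening in m; "finger_force": force on a finger pad.
Only numpy, scipy, OpenCV 4.12 (cv2) and the standard library are available. Lean on these libraries where they do the work, as an engineer would, in place of code of your own. Each camera call takes 0.05 s, during which the arm holds its last target. There are 200 camera calls.

## Working session

There is one attempt and no reset: what is moved stays moved. The work goes in short steps, Python scripts to look and compute and a tool call to move; the robot and the scene stay as the last step left them, time stands still between calls to the robot, and variables do not carry over. Pictures are saved under pics/ and viewed, at most 10 in all, crops included, and the job is handed in when it is done.

Besides the shell and the picture viewer there is one more tool, called after "Request:" as name([rows], argument=value, ...), one row to a line, values as JSON. step_arm: Moves the arm, as the interface text tells. Its arguments: {"type":"object","properties":{"steps":{"type":"array","items":{"type":"array","items":{"type":"number"}}},"grip_force":{"type":"number"}},"required":["steps"]}

```bash
mkdir -p pics
cat > h.py <<'E'
import numpy as np, cv2
from cell import manip, eyes, job_done
from scipy.spatial.transform import Rotation as Ro
np.set_printoptions(precision=4,suppress=True)
def rot(s):
    q=s["tool_rot"]; return Ro.from_quat([q[1],q[2],q[3],q[0]])
def W(p,c): return c["R"].T@(np.array(p)-c["t"])
def st():
    s=manip.read_state()
    R=rot(s).as_matrix()
    print("t",s["t"],"p",np.array(s["eef_pos"]),"y",R[:,1],"z",R[:,2],"F",np.array(s["wrist_force"]),"T",np.array(s["wrist_torque"]),"op",s["opening"],"ff",s["finger_force"]); print("q",np.array(s["joint_pos"]))
    return s
E
python3 - <<'E'
from h import *
s=st(); print(rot(s).as_matrix())
for n in ["top","side"]:
    c=eyes.camera(n); cv2.imwrite(f"pics/{n}0.png",c["img"][:,:,::-1])
    print(n,"cam",-c["R"].T@c["t"])
    for th in ["console","dial_top","dial_foot","start_top","spray_can","mug","filler_tin","tape_roll","sand_block","screwdriver","wrench"]:
        r=eyes.landmark_of(th,c)
        print(th,[(W(x["at"],c),round(x["score"],2)) for x in r[:2]])
E
```

```text
t 0.0 p [ 0.2443 -0.6017  0.2303] y [ 0.3762 -0.9265 -0.0017] z [-0.0008  0.0016 -1.    ] F [ 0.4087 -0.9012 -0.963 ] T [ 0.0041 -0.0291  0.0022] op 0.08576212758886897 ff 0.0
q [ 1.142   0.4684 -0.0116  1.6036  0.006   1.0714 -0.0563]
[[ 0.9265  0.3762 -0.0008]
 [ 0.3762 -0.9265  0.0016]
 [-0.0001 -0.0017 -1.    ]]
top cam [0.2678 0.0064 1.3171]
console [(array([ 0.5923, -0.0952, -0.0025]), 0.6)]
dial_top [(array([ 0.603 , -0.0222,  0.1136]), 0.55)]
dial_foot [(array([ 0.5974, -0.026 ,  0.0737]), 0.95), (array([ 0.4454, -0.1253, -0.0025]), 0.37)]
start_top [(array([ 0.5627, -0.1756,  0.0927]), 0.6)]
spray_can [(array([ 0.5489, -0.4666, -0.0023]), 0.63), (array([ 0.443 , -0.1237, -0.0002]), 0.43)]
mug [(array([ 0.5982, -0.0221,  0.0745]), 0.66), (array([ 0.4305, -0.3612, -0.0037]), 0.62)]
filler_tin [(array([ 0.5741,  0.4296, -0.0038]), 0.85)]
tape_roll [(array([0.4384, 0.3731, 0.0009]), 0.75)]
sand_block [(array([0.5838, 0.1158, 0.0021]), 0.83), (array([ 0.5757,  0.427 , -0.0049]), 0.31)]
screwdriver [(array([ 0.4486, -0.1245,  0.0004]), 0.82)]
wrench [(array([ 0.5898, -0.2991,  0.0013]), 0.68)]
side cam [0.4692 1.2608 0.8221]
console []
dial_top [(array([ 0.5959, -0.0197,  0.1114]), 0.73)]
dial_foot [(array([ 0.5959, -0.0236,  0.0751]), 0.76)]
start_top [(array([ 0.565 , -0.1756,  0.098 ]), 0.4)]
spray_can [(array([ 0.5507, -0.4645,  0.0005]), 0.58), (array([0.5709, 0.4302, 0.0008]), 0.23)]
mug [(array([ 0.4349, -0.3626,  0.0002]), 0.71)]
filler_tin [(array([ 0.5684,  0.4297, -0.0013]), 0.96)]
tape_roll [(array([ 0.4382,  0.3724, -0.0029]), 0.96)]
sand_block [(array([0.5849, 0.115 , 0.0047]), 0.83)]
screwdriver [(array([ 0.443 , -0.128 ,  0.0036]), 0.62), (array([ 0.5976, -0.0248,  0.0729]), 0.59)]
wrench []
```

View pics/top0.png

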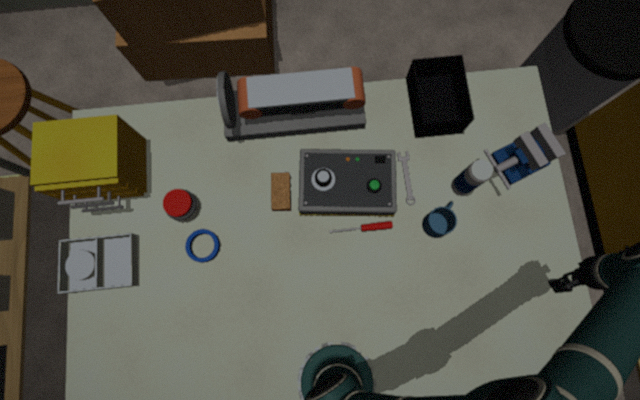

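View pics/side0.png

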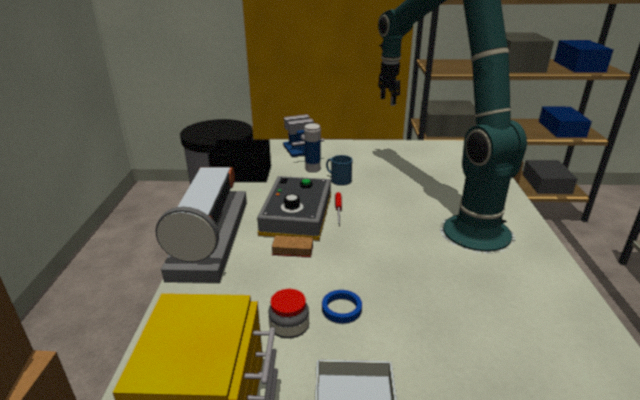

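The dial is the black cylinder at about (322,180) in the top view, with the green button at (375,186). The side view agrees, with the dial at (291,201). Both views put the dial near (0.597, -0.022) and the button near (0.564, -0.176). I'm moving over the dial at the current height, which clears the can.

Request:
step_arm([
  [3, -2.2, 0, 0, 0, 0, 0],
  [6, -4.5, 0, 0, 0, 0, 0],
  [9, -6.7, 0, 0, 0, 0, 0],
  [12, -9, 0, 0, 0, 0, 0],
  [15, -11.2, 0, 0, 0, 0, 0],
  [18, -13.4, 0, 0, 0, 0, 0],
  [21, -15.7, 0, 0, 0, 0, 0],
  [24, -17.9, 0, 0, 0, 0, 0],
  [27, -20.1, 0, 0, 0, 0, 0],
  [30, -22.4, 0, 0, 0, 0, 0],
  [33, -24.6, 0, 0, 0, 0, 0],
  [36, -26.8, 0, 0, 0, 0, 0],
])

```text
t: 2.2
eef_pos: [0.478, -0.2169, 0.2317]
tool_rot: [0.0, 0.981, 0.192, 0.0]
wrist_force: [-0.2, -0.8, -0.7]
opening: 0.0852
finger_force: 0.0
```

Request:
step_arm([
  [3, -2.2, 0, 0, 0, 0, 0],
  [6, -4.5, 0, 0, 0, 0, 0],
  [9, -6.7, 0, 0, 0, 0, 0],
  [12, -9, 0, 0, 0, 0, 0],
  [15, -11.2, 0, 0, 0, 0, 0],
  [18.4, -13.7, 0, 0, 0, 0, 0],
  [18.4, -13.7, 0, 0, 0, 0, 0],
  [18.4, -13.7, 0, 0, 0, 0, 0],
])

```text
t: 2.87
eef_pos: [0.5969, -0.0189, 0.231]
tool_rot: [-0.001, 0.981, 0.194, 0.0]
wrist_force: [0.5, -1.3, 0.7]
opening: 0.0853
finger_force: 0.0
```

Run:
```python
from h import *
s=st(); R=rot(s).as_matrix()
print("to dial, tool cm",R.T@(np.array([.597,-.022,.08])-s["eef_pos"])*100)
c=eyes.camera("side")
i=c["img"]; cv2.imwrite("pics/side1.png",cv2.resize(i[150:260,230:370,::-1],None,fx=5,fy=5,interpolation=2))
for th in ["dial_top","dial_foot","start_top"]:
    print(th,[(W(x["at"],c),round(x["score"],2)) for x in eyes.landmark_of(th,c)[:2]])
```

```text
t 2.8667 p [ 0.5969 -0.0189  0.231 ] y [ 0.3813 -0.9244 -0.0012] z [-0.      0.0013 -1.    ] F [ 0.4653 -1.2857  0.6981] T [-0.0699  0.0684 -0.032 ] op 0.08532604128923135 ff 0.0
q [ 0.2102  0.4029 -0.3018  1.7218  0.1343  1.0373 -1.3169]
to dial, tool cm [-0.1124  0.3063 15.103 ]
dial_top [(array([ 0.602 , -0.0197,  0.1137]), 0.81), (array([0.4416, 0.3761, 0.0005]), 0.21)]
dial_foot [(array([ 0.5966, -0.0268,  0.0718]), 0.65)]
start_top [(array([ 0.5625, -0.1758,  0.0973]), 0.42)]
```

Request:
step_arm([
  [0, 0.1, 1, 0, 0, 0.12, 0],
  [0, 0.2, 3, 0, 0, 0.24, 0],
  [0, 0.3, 5, 0, 0, 0.36, 0],
  [0, 0.3, 7, 0, 0, 0.48, 0],
  [0, 0.3, 9, 0, 0, 0.6, 0],
  [0, 0.3, 11, 0, 0, 0.72, 0],
  [0, 0.3, 12.5, 0, 0, 0.84, 0],
  [0, 0.3, 13.5, 0, 0, 0.9, 0],
  [0, 0.3, 14.5, 0, 0, 0.9, 0],
  [0, 0.3, 15, 0, 0, 0.9, 0],
  [0, 0.3, 15, 0, 0, 0.9, 0],
])

```text
t: 3.98
eef_pos: [0.5966, -0.026, 0.0804]
tool_rot: [0.0, 0.967, -0.254, -0.001]
wrist_force: [-1.3, 0.3, 0.1]
opening: 0.0853
finger_force: 0.0
```

Run:
```python
from h import *
s=st()
c=eyes.camera("side")
i=c["img"]; cv2.imwrite("pics/side2.png",cv2.resize(i[130:260,230:370,::-1],None,fx=4.5,fy=4.5,interpolation=2))
```

```text
t 3.9833 p [ 0.5966 -0.026   0.0804] y [-0.4915 -0.8709  0.001 ] z [-0.0017 -0.0002 -1.    ] F [-1.2882  0.2661  0.0829] T [0.038  0.0333 0.0209] op 0.08533227763229993 ff 0.0
q [ 0.0494  0.5724 -0.0813  1.8349  0.0656  0.7386 -2.1523]
```

View pics/side2.png

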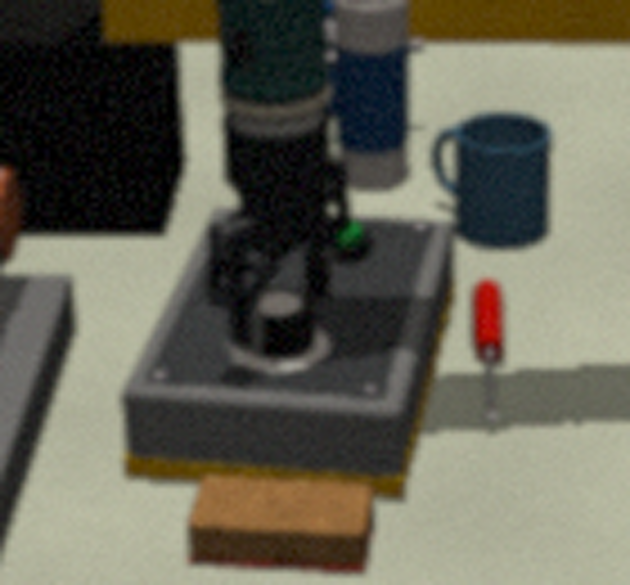

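The fingers straddle the dial, at about (280,325) in the crop. I'll close gently and read the lateral force to check centring.

Request:
step_arm([
  [0, 0, 0, 0, 0, 0, 0.3],
  [0, 0, 0, 0, 0, 0, 0.5],
  [0, 0, 0, 0, 0, 0, 1],
  [0, 0, 0, 0, 0, 0, 1],
  [0, 0, 0, 0, 0, 0, 1],
  [0, 0, 0, 0, 0, 0, 1],
], grip_force=20)

```text
t: 4.53
eef_pos: [0.601, -0.0217, 0.084]
tool_rot: [-0.003, 0.967, -0.253, 0.004]
wrist_force: [3.2, 6.5, 5.3]
opening: 0.0494
finger_force: 22.4
```

Run:
```python
from h import *
s=st(); print("tool F",rot(s).inv().apply(s["wrist_force"]))
```

```text
t 4.5333 p [ 0.601  -0.0217  0.084 ] y [-0.4899 -0.8718 -0.0073] z [ 0.0083  0.0037 -1.    ] F [3.1745 6.5172 5.326 ] T [ 1.4031 -0.6922 -0.0418] op 0.049438196261636015 ff 22.41578221321106
q [ 0.0468  0.5689 -0.0847  1.8304  0.0627  0.7365 -2.1535]
tool F [-0.3964 -7.2752 -5.2756]
```

Request:
step_arm([
  [0, 0, -0.2, 0, 0, 0, 0.2],
  [0, -0.5, -0.5, 0, 0, 0, 0.2],
  [0, -0.6, -0.5, 0, 0, 0, 0.2],
  [0, -0.6, -0.5, 0, 0, 0, 0.2],
  [0, -0.6, -0.5, 0, 0, 0, 1],
  [0, -0.6, -0.5, 0, 0, 0, 1],
  [0, -0.6, -0.5, 0, 0, 0, 1],
  [0, -0.6, -0.5, 0, 0, 0, 1],
], grip_force=40)

```text
t: 5.2
eef_pos: [0.5996, -0.021, 0.0865]
tool_rot: [0.001, 0.967, -0.255, -0.001]
wrist_force: [-3.1, -0.7, 5.4]
opening: 0.0489
finger_force: 40.9
```

```bash
cat >> h.py <<'E'
def q():
    s=manip.read_state(); R=rot(s); M=R.as_matrix()
    print("t %.2f"%s["t"],"p",np.array(s["eef_pos"]),"yaw %.2f"%np.degrees(np.arctan2(M[1,0],M[0,0])),"toolF",R.inv().apply(s["wrist_force"]),"toolT",R.inv().apply(s["wrist_torque"]),"q7 %.3f"%s["joint_pos"][6],"ff %.0f op %.4f"%(s["finger_force"],s["opening"]))
E
python3 -c "from h import *;q()"
```

```text
t 5.20 p [ 0.5996 -0.021   0.0865] yaw -29.50 toolF [-2.4059  2.1608 -5.3755] toolT [-0.6501 -0.3954 -0.0475] q7 -2.162 ff 41 op 0.0489
```

Request:
step_arm([
  [0, 0, 0, 0, 0, 0, 1],
  [0, 0, 0, 0, 0, 0, 1],
  [0, 0, 0, 0, 0, -0.08, 1],
  [0, 0, 0, 0, 0, -0.16, 1],
], grip_force=90)

```text
t: 5.53
eef_pos: [0.5996, -0.0211, 0.0868]
tool_rot: [0.001, 0.984, -0.175, -0.001]
wrist_force: [-4.3, -1.1, 7.4]
opening: 0.0475
finger_force: 91.5
```

```bash
python3 -c "from h import *;q()"
```

```text
t 5.53 p [ 0.5996 -0.0211  0.0868] yaw -20.21 toolF [-3.6207  2.5075 -7.3522] toolT [-0.8565 -0.6175  0.2447] q7 -2.025 ff 92 op 0.0475
```

Request:
step_arm([
  [0, 0, 0, 0, 0, -0.08, 1],
  [0, 0, 0, 0, 0, -0.16, 1],
])

```text
t: 5.7
eef_pos: [0.5995, -0.0212, 0.0868]
tool_rot: [0.001, 0.995, -0.096, -0.001]
wrist_force: [-3.8, -2.8, 8.2]
opening: 0.0479
finger_force: 91.6
```

```bash
python3 -c "from h import *;q()"
```

```text
t 5.70 p [ 0.5995 -0.0212  0.0868] yaw -10.96 toolF [-3.202   3.446  -8.1599] toolT [-0.5835 -0.8603 -0.0914] q7 -1.890 ff 92 op 0.0479
```

Request:
step_arm([
  [0, 0, 0, 0, 0, -0.08, 1],
  [0, 0, 0, 0, 0, -0.16, 1],
])

```text
t: 5.87
eef_pos: [0.5996, -0.0215, 0.0868]
tool_rot: [0.001, 1.0, -0.016, -0.001]
wrist_force: [-2.7, -1.6, 5.9]
opening: 0.0475
finger_force: 91.5
```

```bash
python3 -c "from h import *;q()"
```

```text
t 5.87 p [ 0.5996 -0.0215  0.0868] yaw -1.89 toolF [-2.6979  1.686  -5.9322] toolT [-0.4504 -0.6773  0.6688] q7 -1.757 ff 92 op 0.0475
```

Request:
step_arm([
  [0, 0, 0, 0, 0, -0.08, 1],
  [0, 0, 0, 0, 0, -0.16, 1],
])

```text
t: 6.03
eef_pos: [0.5996, -0.0215, 0.0868]
tool_rot: [0.001, 0.998, 0.064, -0.001]
wrist_force: [-5.0, -2.7, 8.2]
opening: 0.0474
finger_force: 91.8
```

```bash
python3 -c "from h import *;q()"
```

```text
t 6.03 p [ 0.5996 -0.0215  0.0868] yaw 7.32 toolF [-5.3144  2.0623 -8.1964] toolT [-0.4832 -1.0253  0.0499] q7 -1.622 ff 92 op 0.0474
```

Request:
step_arm([
  [0, 0, 0, 0, 0, -0.08, 1],
  [0, 0, 0, 0, 0, -0.16, 1],
])

```text
t: 6.2
eef_pos: [0.5996, -0.0217, 0.0868]
tool_rot: [0.001, 0.99, 0.144, -0.001]
wrist_force: [-4.6, -2.7, 7.7]
opening: 0.0475
finger_force: 91.6
```

```bash
python3 -c "from h import *;q()"
```

```text
t 6.20 p [ 0.5996 -0.0217  0.0868] yaw 16.53 toolF [-5.2285  1.2553 -7.681 ] toolT [-0.3245 -0.9395 -0.003 ] q7 -1.487 ff 92 op 0.0475
```

Request:
step_arm([
  [0, 0, 0, 0, 0, -0.08, 1],
  [0, 0, 0, 0, 0, -0.16, 1],
])

```text
t: 6.37
eef_pos: [0.5997, -0.0218, 0.0868]
tool_rot: [0.001, 0.975, 0.222, -0.001]
wrist_force: [-3.0, -2.5, 6.5]
opening: 0.0478
finger_force: 91.6
```

```bash
python3 -c "from h import *;q()"
```

```text
t 6.37 p [ 0.5997 -0.0218  0.0868] yaw 25.61 toolF [-3.7842  0.9411 -6.4515] toolT [-0.2981 -0.871   0.3213] q7 -1.354 ff 92 op 0.0478
```

Request:
step_arm([
  [0, 0, 0, 0, 0, -0.08, 1],
  [0, 0, 0, 0, 0, -0.16, 1],
])

```text
t: 6.53
eef_pos: [0.5997, -0.022, 0.0868]
tool_rot: [0.001, 0.954, 0.299, -0.001]
wrist_force: [-3.9, -2.0, 8.6]
opening: 0.0474
finger_force: 91.6
```

```bash
python3 -c "from h import *;q()"
```

```text
t 6.53 p [ 0.5997 -0.022   0.0868] yaw 34.84 toolF [-4.4147 -0.5776 -8.5783] toolT [-0.1912 -1.1325 -0.0379] q7 -1.218 ff 92 op 0.0474
```

Request:
step_arm([
  [0, 0, 0, 0, 0, -0.08, 1],
  [0, 0, 0, 0, 0, -0.16, 1],
])

```text
t: 6.7
eef_pos: [0.6009, -0.0211, 0.087]
tool_rot: [-0.0, 0.928, 0.371, 0.001]
wrist_force: [1.4, -0.5, -4.1]
opening: 0.0477
finger_force: 94.0
```

```bash
python3 -c "from h import *;q()"
```

```text
t 6.70 p [ 0.6009 -0.0211  0.087 ] yaw 43.61 toolF [0.6843 1.3347 4.0761] toolT [-0.9412 -0.6082  0.2306] q7 -1.087 ff 94 op 0.0477
```

Request:
step_arm([
  [0, 0, 0, 0, 0, -0.08, 1],
  [0, 0, 0, 0, 0, -0.16, 1],
])

```text
t: 6.87
eef_pos: [0.5999, -0.0223, 0.0868]
tool_rot: [0.001, 0.894, 0.447, -0.001]
wrist_force: [-2.0, -2.9, 6.7]
opening: 0.0476
finger_force: 95.3
```

```bash
python3 -c "from h import *;q()"
```

```text
t 6.87 p [ 0.5999 -0.0223  0.0868] yaw 53.14 toolF [-3.5182  0.1812 -6.7043] toolT [-0.0625 -1.3704  0.0038] q7 -0.949 ff 95 op 0.0476
```

Request:
step_arm([
  [0, 0, 0, 0, 0, -0.08, 1],
])

```text
t: 6.95
eef_pos: [0.599, -0.0239, 0.0868]
tool_rot: [0.001, 0.877, 0.481, -0.003]
wrist_force: [-3.0, -1.6, 12.3]
opening: 0.0475
finger_force: 95.8
```

```bash
python3 -c "from h import *;q()"
```

```text
t 6.95 p [ 0.599  -0.0239  0.0868] yaw 57.53 toolF [ -3.0655  -1.6482 -12.2788] toolT [ 0.303  -1.1396  0.0472] q7 -0.883 ff 96 op 0.0475
```

Request:
step_arm([
  [0, 0, 0, 0, 0, -0.08, 1],
])

```text
t: 7.03
eef_pos: [0.5985, -0.0255, 0.0868]
tool_rot: [0.002, 0.857, 0.515, -0.004]
wrist_force: [-6.7, -6.3, 11.4]
opening: 0.0474
finger_force: 95.9
```

```bash
python3 -c "from h import *;q()"
```

```text
t 7.03 p [ 0.5985 -0.0255  0.0868] yaw 62.05 toolF [ -8.7465  -2.956  -11.2799] toolT [ 0.0892 -2.2554  1.2452] q7 -0.815 ff 96 op 0.0474
```

Request:
step_arm([
  [0, 0, 0, 0, 0, -0.08, 1],
])

```text
t: 7.12
eef_pos: [0.5981, -0.0273, 0.0868]
tool_rot: [0.002, 0.836, 0.549, -0.005]
wrist_force: [-7.5, -10.9, 10.8]
opening: 0.0473
finger_force: 95.3
```

```bash
python3 -c "from h import *;q()"
```

```text
t 7.12 p [ 0.5981 -0.0273  0.0868] yaw 66.56 toolF [-13.1359  -2.5429 -10.6965] toolT [ 0.2129 -3.248   1.8375] q7 -0.748 ff 95 op 0.0473
```

Request:
step_arm([
  [0, 0, 0, 0, 0, -0.08, 1],
])

```text
t: 7.2
eef_pos: [0.598, -0.0291, 0.0867]
tool_rot: [0.003, 0.814, 0.581, -0.006]
wrist_force: [-7.3, -14.4, 12.1]
opening: 0.0477
finger_force: 90.4
```

```bash
python3 -c "from h import *;q()"
```

```text
t 7.20 p [ 0.598  -0.0291  0.0867] yaw 71.05 toolF [-16.1087  -2.269  -11.889 ] toolT [ 0.2723 -3.8849  2.2024] q7 -0.680 ff 90 op 0.0477
```

The stop is reached: torque rose past 2 N m and the grip began to slip. Next I open, check that the dial is free, turn the hand further anticlockwise for range, and regrip.

Request:
step_arm([
  [0, 0, 0, 0, 0, 0.05, 1],
  [0, 0, 0, 0, 0, 0.05, 0.15],
  [0, 0, 0, 0, 0, 0.05, 0.1],
  [0, 0, 0, 0, 0, 0.05, 0.1],
  [0, 0, 0, 0, 0, 0.05, 0.1],
])

```text
t: 7.62
eef_pos: [0.6003, -0.0191, 0.0861]
tool_rot: [-0.0, 0.826, 0.563, 0.0]
wrist_force: [0.4, 1.3, -0.7]
opening: 0.0767
finger_force: 0.0
```

```bash
python3 -c "from h import *;q()"
```

```text
t 7.62 p [ 0.6003 -0.0191  0.0861] yaw 68.58 toolF [ 1.3764 -0.1596  0.6781] toolT [ 0.034   0.0096 -0.0196] q7 -0.723 ff 0 op 0.0767
```

Request:
step_arm([
  [0, 0, 0, 0, 0, -0.12, 0.1],
  [0, 0, 0, 0, 0, -0.24, 0.1],
  [0, 0, 0, 0, 0, -0.36, 0.1],
  [0, 0, 0, 0, 0, -0.48, 0.1],
  [0, 0, 0, 0, 0, -0.6, 0.1],
  [0, 0, 0, 0, 0, -0.72, 0.1],
  [0, 0, 0, 0, 0, -0.84, 0.1],
  [0, 0, 0, 0, 0, -0.96, 0.1],
  [0, 0, 0, 0, 0, -1.08, 0.1],
  [0, 0, 0, 0, 0, -1.2, 0.1],
  [0, 0, 0, 0, 0, -1.32, 0.1],
  [0, 0, 0, 0, 0, -1.4, 0.1],
])

```text
t: 8.62
eef_pos: [0.6004, -0.0192, 0.0861]
tool_rot: [-0.0, 0.266, 0.964, 0.0]
wrist_force: [-0.1, -0.6, -0.0]
opening: 0.0767
finger_force: 0.0
```

Request:
step_arm([
  [0, 0, 0, 0, 0, 0, 0.1],
  [0, 0, 0, 0, 0, 0, 0.1],
])

```text
t: 8.78
eef_pos: [0.6003, -0.0194, 0.086]
tool_rot: [-0.0, 0.27, 0.963, 0.0]
wrist_force: [0.7, -0.1, 0.1]
opening: 0.0769
finger_force: 0.0
```

```bash
python3 -c "from h import *;q()"
```

```text
t 8.78 p [ 0.6003 -0.0194  0.086 ] yaw 148.62 toolF [-0.6786  0.3093 -0.0785] toolT [ 0.0181 -0.0056 -0.0122] q7 0.470 ff 0 op 0.0769
```

Request:
step_arm([
  [0, 0, 0, 0, 0, 0, 0.4],
  [0, 0, 0, 0, 0, 0, 1],
  [0, 0, 0, 0, 0, 0, 1],
  [0, 0, 0, 0, 0, 0, 1],
  [0, 0, 0, 0, 0, 0, 1],
], grip_force=25)

```text
t: 9.2
eef_pos: [0.5996, -0.0209, 0.0868]
tool_rot: [-0.0, 0.27, 0.963, -0.002]
wrist_force: [-3.7, -2.1, 6.1]
opening: 0.0492
finger_force: 25.8
```

```bash
python3 -c "from h import *;q()"
```

```text
t 9.20 p [ 0.5996 -0.0209  0.0868] yaw 148.66 toolF [ 2.0424 -3.7173 -6.1286] toolT [ 0.9476  0.3465 -0.0401] q7 0.471 ff 26 op 0.0492
```

Request:
step_arm([
  [0, 0, -0.1, 0, 0, 0, 0.2],
  [0, -0.2, -0.3, 0, 0, 0, 0.2],
  [0, -0.2, -0.3, 0, 0, 0, 0.2],
  [0, -0.2, -0.3, 0, 0, 0, 0.5],
  [0, -0.2, -0.3, 0, 0, 0, 1],
  [0, -0.2, -0.3, 0, 0, 0, 1],
  [0, -0.2, -0.3, 0, 0, 0, 1],
  [0, -0.2, -0.3, 0, 0, 0, 1],
], grip_force=100)

```text
t: 9.87
eef_pos: [0.5998, -0.0209, 0.0903]
tool_rot: [0.001, 0.269, 0.963, 0.0]
wrist_force: [-1.7, 0.1, 6.5]
opening: 0.0473
finger_force: 101.7
```

```bash
python3 -c "from h import *;q()"
```

```text
t 9.87 p [ 0.5998 -0.0209  0.0903] yaw 148.74 toolF [ 1.5186 -0.8039 -6.4712] toolT [0.0015 0.3476 0.0083] q7 0.476 ff 102 op 0.0473
```

Request:
step_arm([
  [0, 0, 0, 0, 0, -0.05, 1],
])

```text
t: 9.95
eef_pos: [0.5997, -0.021, 0.0903]
tool_rot: [0.0, 0.247, 0.969, 0.001]
wrist_force: [-0.7, 1.5, 5.2]
opening: 0.0473
finger_force: 101.9
```

```bash
python3 -c "from h import *;q()"
```

```text
t 9.95 p [ 0.5997 -0.021   0.0903] yaw 151.42 toolF [ 1.3212  0.942  -5.2417] toolT [-0.1497  0.2392  3.3173] q7 0.518 ff 102 op 0.0473
```

Request:
step_arm([
  [0, 0, 0, 0, 0, -0.04, 1],
  [0, 0, 0, 0, 0, -0.04, 1],
])

```text
t: 10.12
eef_pos: [0.6015, -0.0219, 0.0903]
tool_rot: [0.002, 0.226, 0.974, 0.001]
wrist_force: [4.0, -1.4, 3.6]
opening: 0.0469
finger_force: 105.7
```

```bash
python3 -c "from h import *;q()"
```

```text
t 10.12 p [ 0.6015 -0.0219  0.0903] yaw 153.86 toolF [-4.2613  0.5094 -3.5672] toolT [-0.2539 -0.8633  0.0335] q7 0.555 ff 106 op 0.0469
```

Request:
step_arm([
  [0, 0, 0, 0, 0, 0, 0.25],
  [0, 0, 0, 0, 0, 0, 0.25],
  [0, 0, 0, 0, 0, 0, 0.5],
  [0, 0, 0, 0, 0, 0, 1],
  [0, 0, 0, 0, 0, 0, 1],
  [0, 0, 0, 0, 0, 0, 1],
  [0, 0, 0, 0, 0, 0, 1],
], grip_force=90)

```text
t: 10.7
eef_pos: [0.5989, -0.0206, 0.0897]
tool_rot: [-0.0, 0.225, 0.974, 0.0]
wrist_force: [-2.1, 2.1, 5.3]
opening: 0.0472
finger_force: 91.9
```

```bash
python3 -c "from h import *;q()"
```

```text
t 10.70 p [ 0.5989 -0.0206  0.0897] yaw 153.94 toolF [ 2.8736  0.983  -5.2708] toolT [-0.1497  0.5324  0.0399] q7 0.554 ff 92 op 0.0472
```

Request:
step_arm([
  [0, 0, 0, 0, 0, -0.02, 1],
  [0, 0, 0, 0, 0, -0.02, 1],
])

```text
t: 10.87
eef_pos: [0.5989, -0.0206, 0.0897]
tool_rot: [-0.001, 0.217, 0.976, 0.001]
wrist_force: [-2.8, 1.6, 6.6]
opening: 0.0474
finger_force: 92.2
```

```bash
python3 -c "from h import *;q()"
```

```text
t 10.87 p [ 0.5989 -0.0206  0.0897] yaw 154.96 toolF [ 3.1797  0.2352 -6.6316] toolT [-0.2097  0.6783  0.7728] q7 0.571 ff 92 op 0.0474
```

Request:
step_arm([
  [0, 0, 0, 0, 0, 0.05, 1],
])

```text
t: 10.95
eef_pos: [0.5989, -0.0205, 0.0897]
tool_rot: [-0.0, 0.24, 0.971, 0.0]
wrist_force: [-2.1, 0.8, 6.3]
opening: 0.0474
finger_force: 92.2
```

```bash
python3 -c "from h import *;q()"
```

```text
t 10.95 p [ 0.5989 -0.0205  0.0897] yaw 152.20 toolF [ 2.2575 -0.327  -6.2498] toolT [-0.2701  0.6052 -0.4481] q7 0.528 ff 92 op 0.0474
```

Request:
step_arm([
  [0, 0, 0, 0, 0, 0.05, 1],
])

```text
t: 11.03
eef_pos: [0.599, -0.0205, 0.0897]
tool_rot: [-0.0, 0.264, 0.964, 0.0]
wrist_force: [-2.7, 2.1, 8.3]
opening: 0.0474
finger_force: 92.2
```

```bash
python3 -c "from h import *;q()"
```

```text
t 11.03 p [ 0.599  -0.0205  0.0897] yaw 149.33 toolF [ 3.3748  0.4837 -8.3213] toolT [-0.2018  1.0042 -0.3533] q7 0.485 ff 92 op 0.0474
```

Request:
step_arm([
  [0, 0, 0, 0, 0, 0.05, 1],
])

```text
t: 11.12
eef_pos: [0.599, -0.0204, 0.0897]
tool_rot: [-0.0, 0.289, 0.957, 0.0]
wrist_force: [0.3, -0.5, 4.5]
opening: 0.0471
finger_force: 92.0
```

```bash
python3 -c "from h import *;q()"
```

```text
t 11.12 p [ 0.599  -0.0204  0.0897] yaw 146.44 toolF [-0.5607 -0.2782 -4.5426] toolT [-0.007   0.1167 -0.1244] q7 0.441 ff 92 op 0.0471
```

Request:
step_arm([
  [0, 0, 0, 0, 0, 0.05, 1],
])

```text
t: 11.2
eef_pos: [0.5991, -0.0203, 0.0897]
tool_rot: [-0.0, 0.313, 0.95, 0.0]
wrist_force: [-3.1, 3.2, 7.0]
opening: 0.0473
finger_force: 92.4
```

```bash
python3 -c "from h import *;q()"
```

```text
t 11.20 p [ 0.5991 -0.0203  0.0897] yaw 143.55 toolF [ 4.3962  0.6776 -7.0341] toolT [-0.1257  0.8219 -0.2787] q7 0.397 ff 92 op 0.0473
```

Request:
step_arm([
  [0, 0, 0, 0, 0, 0.05, 1],
])

```text
t: 11.28
eef_pos: [0.5991, -0.0203, 0.0897]
tool_rot: [-0.0, 0.337, 0.942, 0.0]
wrist_force: [-2.9, 2.0, 6.0]
opening: 0.0472
finger_force: 92.5
```

```bash
python3 -c "from h import *;q()"
```

```text
t 11.28 p [ 0.5991 -0.0203  0.0897] yaw 140.67 toolF [ 3.5092 -0.223  -6.0343] toolT [ 0.0466  0.6462 -0.1712] q7 0.354 ff 92 op 0.0472
```

Request:
step_arm([
  [0, 0, 0, 0, 0, 0.05, 1],
])

```text
t: 11.37
eef_pos: [0.5992, -0.0203, 0.0897]
tool_rot: [-0.0, 0.36, 0.933, 0.001]
wrist_force: [-0.9, 1.6, 4.9]
opening: 0.0475
finger_force: 92.2
```

```bash
python3 -c "from h import *;q()"
```

```text
t 11.37 p [ 0.5992 -0.0203  0.0897] yaw 137.78 toolF [ 1.7433  0.627  -4.8788] toolT [-0.1512  0.5883  0.1623] q7 0.311 ff 92 op 0.0475
```

Those readings were taken in motion and are noisy. I'll go back to the stop with settled samples to learn what the first bump feels like.

Request:
step_arm([
  [0, 0, 0, 0, 0, 0, 1],
  [0, 0, 0, 0, 0, 0, 1],
])

```text
t: 11.53
eef_pos: [0.5991, -0.0202, 0.0898]
tool_rot: [-0.0, 0.358, 0.934, 0.0]
wrist_force: [-1.1, 3.5, 5.9]
opening: 0.0475
finger_force: 92.7
```

```bash
cat >> h.py <<'E'
def r():
    s=manip.read_state(); R=rot(s); M=R.as_matrix()
    print("t %.2f yaw %.2f Tz %.3f Fxy %s op %.4f q7 %.2f"%(s["t"],np.degrees(np.arctan2(M[1,0],M[0,0])),R.inv().apply(s["wrist_torque"])[2],R.inv().apply(s["wrist_force"])[:2],s["opening"],s["joint_pos"][6]))
E
python3 -c "from h import *;r()"
```

```text
t 11.53 yaw 138.00 Tz 0.022 Fxy [3.1743 1.8994] op 0.0475 q7 0.31
```

Request:
step_arm([
  [0, 0, 0, 0, 0, -0.035, 1],
  [0, 0, 0, 0, 0, -0.035, 1],
])

```text
t: 11.7
eef_pos: [0.5992, -0.0203, 0.0897]
tool_rot: [-0.0, 0.341, 0.94, 0.001]
wrist_force: [-1.4, 3.6, 5.4]
opening: 0.0471
finger_force: 92.7
```

```bash
python3 -c "from h import *;r()"
```

```text
t 11.70 yaw 140.08 Tz 0.178 Fxy [3.4204 1.8538] op 0.0471 q7 0.35
```

Request:
step_arm([
  [0, 0, 0, 0, 0, -0.035, 1],
  [0, 0, 0, 0, 0, -0.035, 1],
])

```text
t: 11.87
eef_pos: [0.5991, -0.0203, 0.0897]
tool_rot: [-0.0, 0.325, 0.946, 0.0]
wrist_force: [-3.9, 4.1, 8.9]
opening: 0.0473
finger_force: 93.1
```

```bash
python3 -c "from h import *;r()"
```

```text
t 11.87 yaw 142.12 Tz 0.112 Fxy [5.5716 0.8323] op 0.0473 q7 0.38
```

Request:
step_arm([
  [0, 0, 0, 0, 0, -0.035, 1],
  [0, 0, 0, 0, 0, -0.035, 1],
])

```text
t: 12.03
eef_pos: [0.5991, -0.0204, 0.0897]
tool_rot: [-0.0, 0.308, 0.951, 0.0]
wrist_force: [-0.6, 1.0, 4.6]
opening: 0.0474
finger_force: 92.6
```

```bash
python3 -c "from h import *;r()"
```

```text
t 12.03 yaw 144.13 Tz 0.040 Fxy [1.0878 0.4793] op 0.0474 q7 0.41
```

Request:
step_arm([
  [0, 0, 0, 0, 0, -0.035, 1],
  [0, 0, 0, 0, 0, -0.035, 1],
])

```text
t: 12.2
eef_pos: [0.599, -0.0204, 0.0897]
tool_rot: [-0.0, 0.291, 0.957, 0.0]
wrist_force: [-3.3, 3.2, 8.3]
opening: 0.0469
finger_force: 93.0
```

```bash
python3 -c "from h import *;r()"
```

```text
t 12.20 yaw 146.15 Tz -0.244 Fxy [4.5692 0.8143] op 0.0469 q7 0.44
```

Request:
step_arm([
  [0, 0, 0, 0, 0, -0.035, 1],
  [0, 0, 0, 0, 0, -0.035, 1],
])

```text
t: 12.37
eef_pos: [0.599, -0.0205, 0.0897]
tool_rot: [-0.0, 0.274, 0.962, 0.0]
wrist_force: [-4.5, 1.5, 8.6]
opening: 0.0473
finger_force: 93.0
```

```bash
python3 -c "from h import *;r()"
```

```text
t 12.37 yaw 148.17 Tz -0.386 Fxy [ 4.6471 -1.0546] op 0.0473 q7 0.47
```

Request:
step_arm([
  [0, 0, 0, 0, 0, -0.035, 1],
  [0, 0, 0, 0, 0, -0.035, 1],
])

```text
t: 12.53
eef_pos: [0.5991, -0.0205, 0.0897]
tool_rot: [-0.0, 0.257, 0.966, 0.0]
wrist_force: [-1.9, 2.1, 6.8]
opening: 0.0476
finger_force: 92.8
```

```bash
python3 -c "from h import *;r()"
```

```text
t 12.53 yaw 150.21 Tz -0.785 Fxy [2.7212 0.905 ] op 0.0476 q7 0.50
```

Request:
step_arm([
  [0, 0, 0, 0, 0, -0.035, 1],
  [0, 0, 0, 0, 0, -0.035, 1],
])

```text
t: 12.7
eef_pos: [0.5989, -0.0206, 0.0897]
tool_rot: [-0.0, 0.241, 0.971, 0.0]
wrist_force: [-2.2, 1.7, 7.4]
opening: 0.0474
finger_force: 92.9
```

```bash
python3 -c "from h import *;r()"
```

```text
t 12.70 yaw 152.16 Tz -0.214 Fxy [2.6868 0.4754] op 0.0474 q7 0.53
```

Request:
step_arm([
  [0, 0, 0, 0, 0, -0.035, 1],
  [0, 0, 0, 0, 0, -0.035, 1],
])

```text
t: 12.87
eef_pos: [0.5989, -0.0206, 0.0897]
tool_rot: [-0.0, 0.224, 0.975, 0.0]
wrist_force: [-3.1, 1.9, 8.2]
opening: 0.0473
finger_force: 92.8
```

```bash
python3 -c "from h import *;r()"
```

```text
t 12.87 yaw 154.13 Tz -0.028 Fxy [3.609  0.3444] op 0.0473 q7 0.56
```

Request:
step_arm([
  [0, 0, 0, 0, 0, -0.025, 1],
  [0, 0, 0, 0, 0, -0.025, 1],
])

```text
t: 13.03
eef_pos: [0.5989, -0.0207, 0.0897]
tool_rot: [-0.001, 0.214, 0.977, 0.001]
wrist_force: [-3.1, 3.3, 6.9]
opening: 0.0475
finger_force: 92.9
```

```bash
python3 -c "from h import *;r()"
```

```text
t 13.03 yaw 155.23 Tz 1.382 Fxy [4.1781 1.7153] op 0.0475 q7 0.58
```

The profile is clear. Each bump is about ±8° wide: going clockwise, Tz is negative before the crest and positive after it. The stop is at yaw ≈154.5 and the first crest at ≈143.5. Now I'll go clockwise in settled 3° samples.

Request:
step_arm([
  [0, 0, 0, 0, 0, 0.06, 1],
  [0, 0, 0, 0, 0, 0.12, 1],
  [0, 0, 0, 0, 0, 0.17, 1],
  [0, 0, 0, 0, 0, 0.17, 1],
])

```text
t: 13.37
eef_pos: [0.5991, -0.0204, 0.0897]
tool_rot: [-0.0, 0.295, 0.955, 0.0]
wrist_force: [-1.9, 3.0, 5.1]
opening: 0.0474
finger_force: 92.7
```

```bash
python3 -c "from h import *;r()"
```

```text
t 13.37 yaw 145.66 Tz -0.147 Fxy [3.2906 1.3789] op 0.0474 q7 0.43
```

Request:
step_arm([
  [0, 0, 0, 0, 0, 0.05, 1],
  [0, 0, 0, 0, 0, 0.05, 1],
])

```text
t: 13.53
eef_pos: [0.5991, -0.0204, 0.0897]
tool_rot: [-0.0, 0.319, 0.948, 0.0]
wrist_force: [-2.1, 3.4, 4.9]
opening: 0.0476
finger_force: 92.7
```

```bash
python3 -c "from h import *;r()"
```

```text
t 13.53 yaw 142.78 Tz -0.055 Fxy [3.7128 1.4684] op 0.0476 q7 0.39
```

Request:
step_arm([
  [0, 0, 0, 0, 0, 0.05, 1],
  [0, 0, 0, 0, 0, 0.05, 1],
])

```text
t: 13.7
eef_pos: [0.5992, -0.0203, 0.0897]
tool_rot: [-0.0, 0.343, 0.939, 0.001]
wrist_force: [-1.6, 2.8, 5.2]
opening: 0.0476
finger_force: 92.6
```

```bash
python3 -c "from h import *;r()"
```

```text
t 13.70 yaw 139.90 Tz -0.065 Fxy [2.986 1.111] op 0.0476 q7 0.34
```

Request:
step_arm([
  [0, 0, 0, 0, 0, 0.05, 1],
  [0, 0, 0, 0, 0, 0.05, 1],
])

```text
t: 13.87
eef_pos: [0.5992, -0.0203, 0.0898]
tool_rot: [-0.0, 0.366, 0.93, 0.001]
wrist_force: [-1.1, 2.6, 6.2]
opening: 0.0473
finger_force: 92.7
```

```bash
python3 -c "from h import *;r()"
```

```text
t 13.87 yaw 137.02 Tz -0.026 Fxy [2.5842 1.1972] op 0.0473 q7 0.30
```

Request:
step_arm([
  [0, 0, 0, 0, 0, 0.05, 1],
  [0, 0, 0, 0, 0, 0.05, 1],
])

```text
t: 14.03
eef_pos: [0.5992, -0.0202, 0.0897]
tool_rot: [-0.0, 0.39, 0.921, 0.001]
wrist_force: [-0.3, 2.5, 4.2]
opening: 0.0474
finger_force: 92.6
```

```bash
python3 -c "from h import *;r()"
```

```text
t 14.03 yaw 134.10 Tz 0.250 Fxy [1.985  1.4916] op 0.0474 q7 0.26
```

Request:
step_arm([
  [0, 0, 0, 0, 0, 0.05, 1],
  [0, 0, 0, 0, 0, 0.05, 1],
])

```text
t: 14.2
eef_pos: [0.5993, -0.0201, 0.0897]
tool_rot: [-0.0, 0.412, 0.911, 0.001]
wrist_force: [-1.8, 3.6, 4.8]
opening: 0.0475
finger_force: 92.6
```

```bash
python3 -c "from h import *;r()"
```

```text
t 14.20 yaw 131.34 Tz 0.014 Fxy [3.873  1.0601] op 0.0475 q7 0.21
```

Request:
step_arm([
  [0, 0, 0, 0, 0, 0.05, 1],
  [0, 0, 0, 0, 0, 0.05, 1],
])

```text
t: 14.37
eef_pos: [0.5994, -0.0201, 0.0897]
tool_rot: [0.0, 0.434, 0.901, 0.001]
wrist_force: [-1.5, 3.1, 5.5]
opening: 0.0472
finger_force: 92.7
```

```bash
python3 -c "from h import *;r()"
```

```text
t 14.37 yaw 128.55 Tz -0.465 Fxy [3.4037 0.7731] op 0.0472 q7 0.17
```

Request:
step_arm([
  [0, 0, 0, 0, 0, 0.05, 1],
  [0, 0, 0, 0, 0, 0.05, 1],
])

```text
t: 14.53
eef_pos: [0.5995, -0.0201, 0.0897]
tool_rot: [0.0, 0.457, 0.89, 0.001]
wrist_force: [-1.3, 4.6, 6.2]
opening: 0.0473
finger_force: 92.6
```

```bash
python3 -c "from h import *;r()"
```

```text
t 14.53 yaw 125.66 Tz -0.160 Fxy [4.4496 1.6315] op 0.0473 q7 0.13
```

Request:
step_arm([
  [0, 0, 0, 0, 0, 0.05, 1],
  [0, 0, 0, 0, 0, 0.05, 1],
])

```text
t: 14.7
eef_pos: [0.5995, -0.0199, 0.0897]
tool_rot: [-0.0, 0.479, 0.878, 0.001]
wrist_force: [-1.4, 5.5, 5.7]
opening: 0.0474
finger_force: 92.8
```

```bash
python3 -c "from h import *;r()"
```

```text
t 14.70 yaw 122.77 Tz -0.007 Fxy [5.3701 1.7466] op 0.0474 q7 0.09
```

Request:
step_arm([
  [0, 0, 0, 0, 0, 0.05, 1],
  [0, 0, 0, 0, 0, 0.05, 1],
])

```text
t: 14.87
eef_pos: [0.5996, -0.0199, 0.0897]
tool_rot: [-0.0, 0.501, 0.866, 0.001]
wrist_force: [-2.0, 6.2, 5.9]
opening: 0.0476
finger_force: 93.0
```

```bash
python3 -c "from h import *;r()"
```

```text
t 14.87 yaw 119.89 Tz -0.117 Fxy [6.4004 1.4075] op 0.0476 q7 0.04
```

Request:
step_arm([
  [0, 0, 0, 0, 0, 0.05, 1],
  [0, 0, 0, 0, 0, 0.05, 1],
])

```text
t: 15.03
eef_pos: [0.5996, -0.0199, 0.0897]
tool_rot: [-0.0, 0.522, 0.853, 0.001]
wrist_force: [2.1, 6.0, 1.7]
opening: 0.0471
finger_force: 92.5
```

```bash
python3 -c "from h import *;r()"
```

```text
t 15.03 yaw 117.02 Tz 0.261 Fxy [4.387  4.5934] op 0.0471 q7 -0.00
```

Request:
step_arm([
  [0, 0, 0, 0, 0, 0.05, 1],
  [0, 0, 0, 0, 0, 0.05, 1],
])

```text
t: 15.2
eef_pos: [0.5997, -0.0199, 0.0897]
tool_rot: [-0.0, 0.544, 0.839, 0.001]
wrist_force: [0.4, 6.2, 6.5]
opening: 0.0474
finger_force: 92.5
```

```bash
python3 -c "from h import *;r()"
```

```text
t 15.20 yaw 114.12 Tz 0.285 Fxy [5.5    2.9482] op 0.0474 q7 -0.04
```

Request:
step_arm([
  [0, 0, 0, 0, 0, 0.05, 1],
  [0, 0, 0, 0, 0, 0.05, 1],
])

```text
t: 15.37
eef_pos: [0.5998, -0.0198, 0.0897]
tool_rot: [-0.0, 0.565, 0.825, 0.001]
wrist_force: [0.3, 6.3, 4.4]
opening: 0.0472
finger_force: 92.8
```

```bash
cat >> h.py <<'E'
def a():
    T=[];s=None
    for k in range(3):
        if k: eyes.camera("top")
        s=manip.read_state(); R=rot(s); M=R.as_matrix(); T.append(R.inv().apply(s["wrist_torque"])[2])
    print("t %.2f yaw %.2f Tz %s mean %.3f q7 %.2f"%(s["t"],np.degrees(np.arctan2(M[1,0],M[0,0])),np.array(T),np.mean(T),s["joint_pos"][6]))
E
python3 -c "from h import *;a()"
```

```text
t 15.47 yaw 111.32 Tz [0.5196 0.4914 0.5803] mean 0.530 q7 -0.09
```

Request:
step_arm([
  [0, 0, 0, 0, 0, 0.05, 1],
  [0, 0, 0, 0, 0, 0.05, 1],
])

```text
t: 15.63
eef_pos: [0.5999, -0.0198, 0.0897]
tool_rot: [0.0, 0.585, 0.811, 0.001]
wrist_force: [-0.2, 5.0, 4.0]
opening: 0.0472
finger_force: 92.6
```

```bash
python3 -c "from h import *;a()"
```

```text
t 15.73 yaw 108.56 Tz [0.0516 0.0345 0.0251] mean 0.037 q7 -0.13
```

Request:
step_arm([
  [0, 0, 0, 0, 0, 0.05, 1],
  [0, 0, 0, 0, 0, 0.05, 1],
])

```text
t: 15.9
eef_pos: [0.6, -0.0198, 0.0897]
tool_rot: [0.0, 0.604, 0.797, 0.001]
wrist_force: [0.4, 5.3, 4.3]
opening: 0.0476
finger_force: 92.7
```

```bash
python3 -c "from h import *;a()"
```

```text
t 16.00 yaw 105.73 Tz [-0.1112 -0.0766 -0.1777] mean -0.122 q7 -0.17
```

Request:
step_arm([
  [0, 0, 0, 0, 0, 0.05, 1],
  [0, 0, 0, 0, 0, 0.05, 1],
])

```text
t: 16.17
eef_pos: [0.6, -0.0197, 0.0898]
tool_rot: [0.0, 0.624, 0.781, 0.001]
wrist_force: [1.5, 5.2, 4.4]
opening: 0.0471
finger_force: 92.9
```

```bash
python3 -c "from h import *;a()"
```

```text
t 16.27 yaw 102.88 Tz [-0.1462 -0.1644 -0.1911] mean -0.167 q7 -0.21
```

Request:
step_arm([
  [0, 0, 0, 0, 0, 0.05, 1],
  [0, 0, 0, 0, 0, 0.05, 1],
])

```text
t: 16.43
eef_pos: [0.6001, -0.0198, 0.0897]
tool_rot: [0.0, 0.644, 0.765, 0.001]
wrist_force: [0.9, 5.5, 5.0]
opening: 0.0477
finger_force: 92.9
```

```bash
python3 -c "from h import *;a()"
```

```text
t 16.53 yaw 100.00 Tz [-0.4589 -0.0472 -0.0638] mean -0.190 q7 -0.25
```

Request:
step_arm([
  [0, 0, 0, 0, 0, 0.05, 1],
  [0, 0, 0, 0, 0, 0.05, 1],
])

```text
t: 16.7
eef_pos: [0.6002, -0.0197, 0.0897]
tool_rot: [0.0, 0.663, 0.749, 0.002]
wrist_force: [3.6, 5.2, 0.2]
opening: 0.0469
finger_force: 92.5
```

```bash
python3 -c "from h import *;a()"
```

```text
t 16.80 yaw 97.11 Tz [0.0868 0.0663 0.0384] mean 0.064 q7 -0.30
```

Request:
step_arm([
  [0, 0, 0, 0, 0, 0.04, 1],
  [0, 0, 0, 0, 0, 0.04, 1],
])

```text
t: 16.97
eef_pos: [0.6003, -0.0197, 0.0897]
tool_rot: [0.0, 0.678, 0.736, 0.002]
wrist_force: [1.5, 5.8, 6.6]
opening: 0.0472
finger_force: 93.1
```

```bash
python3 -c "from h import *;a()"
```

```text
t 17.07 yaw 94.80 Tz [0.128 0.078 0.071] mean 0.092 q7 -0.33
```

Request:
step_arm([
  [0, 0, 0, 0, 0, 0.04, 1],
  [0, 0, 0, 0, 0, 0.04, 1],
])

```text
t: 17.23
eef_pos: [0.6003, -0.0197, 0.0897]
tool_rot: [-0.0, 0.692, 0.722, 0.002]
wrist_force: [3.4, 6.1, 2.2]
opening: 0.0473
finger_force: 92.9
```

```bash
python3 -c "from h import *;a()"
```

```text
t 17.33 yaw 92.48 Tz [0.1203 0.2322 0.2567] mean 0.203 q7 -0.37
```

Request:
step_arm([
  [0, 0, 0, 0, 0, 0.04, 1],
  [0, 0, 0, 0, 0, 0.04, 1],
])

```text
t: 17.5
eef_pos: [0.6004, -0.0197, 0.0898]
tool_rot: [-0.0, 0.707, 0.708, 0.002]
wrist_force: [2.2, 5.9, 1.1]
opening: 0.0474
finger_force: 92.8
```

```bash
python3 -c "from h import *;a()"
```

```text
t 17.60 yaw 90.17 Tz [0.2354 0.3413 0.2566] mean 0.278 q7 -0.40
```

Request:
step_arm([
  [0, 0, 0, 0, 0, 0.04, 1],
  [0, 0, 0, 0, 0, 0.04, 1],
])

```text
t: 17.77
eef_pos: [0.6005, -0.0196, 0.0898]
tool_rot: [0.0, 0.721, 0.693, 0.002]
wrist_force: [2.5, 6.0, 2.9]
opening: 0.0472
finger_force: 93.0
```

```bash
python3 -c "from h import *;a()"
```

```text
t 17.87 yaw 87.86 Tz [0.3559 0.4159 0.4391] mean 0.404 q7 -0.43
```

Request:
step_arm([
  [0, 0, 0, 0, 0, 0.04, 1],
  [0, 0, 0, 0, 0, 0.04, 1],
])

```text
t: 18.03
eef_pos: [0.6006, -0.0197, 0.0897]
tool_rot: [0.0, 0.734, 0.679, 0.002]
wrist_force: [2.1, 5.7, 2.8]
opening: 0.0474
finger_force: 93.0
```

```bash
python3 -c "from h import *;a()"
```

```text
t 18.13 yaw 85.65 Tz [0.051  0.0169 0.0159] mean 0.028 q7 -0.47
```

Request:
step_arm([
  [0, 0, 0, 0, 0, 0.04, 1],
  [0, 0, 0, 0, 0, 0.04, 1],
])

```text
t: 18.3
eef_pos: [0.6007, -0.0197, 0.0897]
tool_rot: [0.0, 0.747, 0.664, 0.002]
wrist_force: [1.5, 5.5, 2.4]
opening: 0.0474
finger_force: 93.0
```

```bash
python3 -c "from h import *;a()"
```

```text
t 18.40 yaw 83.36 Tz [ 0.0226 -0.0077  0.063 ] mean 0.026 q7 -0.50
```

Request:
step_arm([
  [0, 0, 0, 0, 0, 0.04, 1],
  [0, 0, 0, 0, 0, 0.04, 1],
])

```text
t: 18.57
eef_pos: [0.6007, -0.0197, 0.0898]
tool_rot: [0.0, 0.76, 0.65, 0.002]
wrist_force: [2.7, 6.1, 3.2]
opening: 0.0473
finger_force: 92.9
```

```bash
python3 -c "from h import *;a()"
```

```text
t 18.67 yaw 81.16 Tz [-0.4117 -0.4349 -0.4503] mean -0.432 q7 -0.53
```

Request:
step_arm([
  [0, 0, 0, 0, 0, 0.04, 1],
  [0, 0, 0, 0, 0, 0.04, 1],
])

```text
t: 18.83
eef_pos: [0.6007, -0.0197, 0.0897]
tool_rot: [0.0, 0.773, 0.634, 0.002]
wrist_force: [3.5, 5.6, 2.8]
opening: 0.047
finger_force: 93.0
```

```bash
python3 -c "from h import *;a()"
```

```text
t 18.93 yaw 78.81 Tz [ 0.0272 -0.3318 -0.2267] mean -0.177 q7 -0.57
```

The sawtooth is clear now. Bumps 1, 2 and 3 have crests at ≈143, ≈120 and ≈97, and I'm climbing bump 4, which started at about yaw 82.

Request:
step_arm([
  [0, 0, 0, 0, 0, 0.05, 1],
  [0, 0, 0, 0, 0, 0.05, 1],
])

```text
t: 19.1
eef_pos: [0.6008, -0.0198, 0.0897]
tool_rot: [0.0, 0.789, 0.615, 0.002]
wrist_force: [4.6, 5.3, 3.0]
opening: 0.0471
finger_force: 93.1
```

```bash
python3 -c "from h import *;a()"
```

```text
t 19.20 yaw 75.95 Tz [-0.4096 -0.0454 -0.2024] mean -0.219 q7 -0.61
```

Request:
step_arm([
  [0, 0, 0, 0, 0, 0.05, 1],
  [0, 0, 0, 0, 0, 0.05, 1],
])

```text
t: 19.37
eef_pos: [0.6009, -0.0197, 0.0898]
tool_rot: [0.0, 0.804, 0.594, 0.002]
wrist_force: [3.2, 5.9, 0.7]
opening: 0.0471
finger_force: 93.1
```

```bash
python3 -c "from h import *;a()"
```

```text
t 19.47 yaw 73.04 Tz [-0.0881 -0.0135  0.003 ] mean -0.033 q7 -0.65
```

Request:
step_arm([
  [0, 0, 0, 0, 0, 0.05, 1],
  [0, 0, 0, 0, 0, 0.05, 1],
])

```text
t: 19.63
eef_pos: [0.601, -0.0197, 0.0898]
tool_rot: [0.0, 0.819, 0.574, 0.002]
wrist_force: [3.1, 5.5, 3.6]
opening: 0.0473
finger_force: 93.4
```

```bash
python3 -c "from h import *;a()"
```

```text
t 19.73 yaw 70.15 Tz [0.1283 0.0818 0.0765] mean 0.096 q7 -0.70
```

Request:
step_arm([
  [0, 0, 0, 0, 0, 0.05, 1],
  [0, 0, 0, 0, 0, 0.05, 1],
])

```text
t: 19.9
eef_pos: [0.6011, -0.0198, 0.0898]
tool_rot: [0.0, 0.833, 0.553, 0.002]
wrist_force: [3.8, 5.2, 4.7]
opening: 0.0473
finger_force: 93.7
```

```bash
python3 -c "from h import *;a()"
```

```text
t 20.00 yaw 67.26 Tz [0.213 0.258 0.175] mean 0.215 q7 -0.74
```

Request:
step_arm([
  [0, 0, 0, 0, 0, 0.05, 1],
  [0, 0, 0, 0, 0, 0.05, 1],
])

```text
t: 20.17
eef_pos: [0.6012, -0.0198, 0.0897]
tool_rot: [-0.0, 0.847, 0.532, 0.003]
wrist_force: [6.1, 5.3, 0.1]
opening: 0.0473
finger_force: 93.3
```

```bash
python3 -c "from h import *;a()"
```

```text
t 20.27 yaw 64.38 Tz [0.2703 0.2757 0.3451] mean 0.297 q7 -0.78
```

Request:
step_arm([
  [0, 0, 0, 0, 0, 0.05, 1],
  [0, 0, 0, 0, 0, 0.05, 1],
])

```text
t: 20.43
eef_pos: [0.6013, -0.0199, 0.0898]
tool_rot: [0.0, 0.86, 0.511, 0.003]
wrist_force: [4.8, 5.8, 2.1]
opening: 0.047
finger_force: 93.3
```

```bash
python3 -c "from h import *;a()"
```

```text
t 20.53 yaw 61.58 Tz [-0.0042  0.0325  0.0263] mean 0.018 q7 -0.82
```

Request:
step_arm([
  [0, 0, 0, 0, 0, 0.05, 1],
  [0, 0, 0, 0, 0, 0.05, 1],
])

```text
t: 20.7
eef_pos: [0.6013, -0.02, 0.0897]
tool_rot: [0.0, 0.872, 0.489, 0.003]
wrist_force: [3.8, 6.3, 0.4]
opening: 0.0475
finger_force: 93.3
```

```bash
python3 -c "from h import *;a()"
```

```text
t 20.80 yaw 58.71 Tz [0.012  0.0044 0.0219] mean 0.013 q7 -0.87
```

Request:
step_arm([
  [0, 0, 0, 0, 0, 0.05, 1],
  [0, 0, 0, 0, 0, 0.05, 1],
])

```text
t: 20.97
eef_pos: [0.6014, -0.02, 0.0898]
tool_rot: [0.0, 0.884, 0.467, 0.003]
wrist_force: [4.7, 4.2, 0.8]
opening: 0.0474
finger_force: 93.3
```

```bash
python3 -c "from h import *;a()"
```

```text
t 21.07 yaw 55.84 Tz [0.0378 0.0531 0.0513] mean 0.047 q7 -0.91
```

Bump 4 is passed (crest ≈72, ended ≈62) and the dial is in the free zone. Next is bump 5.

Request:
step_arm([
  [0, 0, 0, 0, 0, 0.05, 1],
  [0, 0, 0, 0, 0, 0.05, 1],
])

```text
t: 21.23
eef_pos: [0.6015, -0.02, 0.0898]
tool_rot: [0.0, 0.895, 0.445, 0.003]
wrist_force: [4.5, 4.9, 0.6]
opening: 0.0473
finger_force: 93.3
```

```bash
python3 -c "from h import *;a()"
```

```text
t 21.33 yaw 52.99 Tz [-0.0944 -0.0307 -0.0505] mean -0.059 q7 -0.95
```

Request:
step_arm([
  [0, 0, 0, 0, 0, 0.05, 1],
  [0, 0, 0, 0, 0, 0.05, 1],
])

```text
t: 21.5
eef_pos: [0.6016, -0.02, 0.0898]
tool_rot: [0.0, 0.906, 0.423, 0.003]
wrist_force: [6.0, 5.6, 0.9]
opening: 0.0473
finger_force: 93.2
```

```bash
python3 -c "from h import *;a()"
```

```text
t 21.60 yaw 50.17 Tz [-0.2315 -0.2762 -0.3399] mean -0.283 q7 -0.99
```

Request:
step_arm([
  [0, 0, 0, 0, 0, 0.05, 1],
  [0, 0, 0, 0, 0, 0.05, 1],
])

```text
t: 21.77
eef_pos: [0.6017, -0.0201, 0.0898]
tool_rot: [0.0, 0.917, 0.4, 0.003]
wrist_force: [5.8, 5.1, 0.0]
opening: 0.0475
finger_force: 93.0
```

```bash
python3 -c "from h import *;a()"
```

```text
t 21.87 yaw 47.25 Tz [-0.0083 -0.0452 -0.0727] mean -0.042 q7 -1.04
```

Request:
step_arm([
  [0, 0, 0, 0, 0, 0.05, 1],
  [0, 0, 0, 0, 0, 0.05, 1],
])

```text
t: 22.03
eef_pos: [0.6017, -0.0202, 0.0898]
tool_rot: [0.0, 0.926, 0.377, 0.003]
wrist_force: [4.4, 4.4, 3.6]
opening: 0.0469
finger_force: 93.5
```

```bash
python3 -c "from h import *;a()"
```

```text
t 22.13 yaw 44.40 Tz [-0.0815 -0.0095  0.0006] mean -0.030 q7 -1.08
```

Request:
step_arm([
  [0, 0, 0, 0, 0, 0.05, 1],
  [0, 0, 0, 0, 0, 0.05, 1],
])

```text
t: 22.3
eef_pos: [0.6017, -0.0203, 0.0898]
tool_rot: [0.0, 0.935, 0.353, 0.003]
wrist_force: [5.4, 4.7, -0.1]
opening: 0.0472
finger_force: 93.3
```

```bash
python3 -c "from h import *;a()"
```

```text
t 22.40 yaw 41.50 Tz [-0.0697  0.1179 -0.1246] mean -0.025 q7 -1.12
```

Request:
step_arm([
  [0, 0, 0, 0, 0, 0.05, 1],
  [0, 0, 0, 0, 0, 0.05, 1],
])

```text
t: 22.57
eef_pos: [0.6018, -0.0204, 0.0898]
tool_rot: [-0.0, 0.944, 0.33, 0.003]
wrist_force: [5.0, 5.1, -1.1]
opening: 0.0475
finger_force: 93.6
```

```bash
python3 -c "from h import *;a()"
```

```text
t 22.67 yaw 38.60 Tz [0.1923 0.3676 0.2152] mean 0.258 q7 -1.16
```

Request:
step_arm([
  [0, 0, 0, 0, 0, 0.04, 1],
  [0, 0, 0, 0, 0, 0.04, 1],
])

```text
t: 22.83
eef_pos: [0.6018, -0.0203, 0.0898]
tool_rot: [-0.0, 0.95, 0.311, 0.003]
wrist_force: [4.2, 4.1, 1.6]
opening: 0.0475
finger_force: 93.5
```

```bash
python3 -c "from h import *;a()"
```

```text
t 22.93 yaw 36.30 Tz [0.1489 0.3199 0.2169] mean 0.229 q7 -1.20
```

Request:
step_arm([
  [0, 0, 0, 0, 0, 0.04, 1],
  [0, 0, 0, 0, 0, 0.04, 1],
])

```text
t: 23.1
eef_pos: [0.602, -0.0205, 0.0898]
tool_rot: [-0.0, 0.957, 0.291, 0.003]
wrist_force: [5.1, 5.7, -0.2]
opening: 0.0476
finger_force: 93.5
```

```bash
python3 -c "from h import *;a()"
```

```text
t 23.20 yaw 33.91 Tz [0.8054 0.8353 0.1008] mean 0.580 q7 -1.23
```

Request:
step_arm([
  [0, 0, 0, 0, 0, 0.03, 1],
  [0, 0, 0, 0, 0, 0.03, 1],
])

```text
t: 23.37
eef_pos: [0.602, -0.0205, 0.0898]
tool_rot: [-0.0, 0.961, 0.278, 0.003]
wrist_force: [5.7, 4.5, -0.8]
opening: 0.047
finger_force: 93.5
```

```bash
python3 -c "from h import *;a()"
```

```text
t 23.47 yaw 32.31 Tz [0.1593 0.1662 0.1738] mean 0.166 q7 -1.26
```

Request:
step_arm([
  [0, 0, 0, 0, 0, 0.03, 1],
  [0, 0, 0, 0, 0, 0.03, 1],
])

```text
t: 23.63
eef_pos: [0.602, -0.0206, 0.0898]
tool_rot: [0.0, 0.965, 0.263, 0.003]
wrist_force: [5.6, 3.6, -0.7]
opening: 0.0473
finger_force: 93.5
```

```bash
python3 -c "from h import *;a()"
```

```text
t 23.73 yaw 30.62 Tz [0.0822 0.0531 0.0318] mean 0.056 q7 -1.28
```

Bump 5 is passed and the torque is back to zero, so the dial is resting in the free zone. Releasing, rising, and re-measuring the button.

Request:
step_arm([
  [0, 0, 0, 0, 0, 0, 0.1],
  [0, 0, 0, 0, 0, 0, 0],
  [0, 0, 0, 0, 0, 0, 0],
  [0, 0, 0, 0, 0, 0, 0],
  [0, 0, -2, 0, 0, 0, 0],
  [0, 0, -4, 0, 0, 0, 0],
  [0, 0, -6, 0, 0, 0, 0],
  [0, 0, -8, 0, 0, 0, 0],
  [0, 0, -8, 0, 0, 0, 0],
])

```text
t: 24.48
eef_pos: [0.6015, -0.0219, 0.1734]
tool_rot: [0.001, 0.965, 0.262, 0.003]
wrist_force: [0.9, -1.1, 0.8]
opening: 0.0855
finger_force: 0.0
```

Run:
```python
from h import *
q(); s=manip.read_state(); R=rot(s).as_matrix(); print(R)
b=np.array([.564,-.1757,.097])
c0=np.array([.5993,-.0215,.1])
for n in ["top","side"]:
    c=eyes.camera(n); im=c["img"].astype(int)
    g=(im[...,1]>im[...,0]*1.5)&(im[...,1]>im[...,2]*1.3)&(im[...,1]>50)
    p=c["R"]@b+c["t"]; u=c["intrinsics"]@p; u=u[:2]/u[2]
    ys,xs=np.nonzero(g); k=(abs(xs-u[0])<15)&(abs(ys-u[1])<15)
    print(n,"proj",u,"green",k.sum(), xs[k].mean() if k.any() else None, ys[k].mean() if k.any() else None)
    if k.any():
        d=np.linalg.inv(c["intrinsics"])@[xs[k].mean(),ys[k].mean(),1]; d=c["R"].T@d; o=-c["R"].T@c["t"]
        print("at z .096:",o+d*(.096-o[2])/d[2])
    print([(W(x["at"],c),round(x["score"],2)) for x in eyes.landmark_of("start_top",c)[:1]])
```

```text
t 24.48 p [ 0.6015 -0.0219  0.1734] yaw 30.42 toolF [ 0.223   1.4452 -0.7604] toolT [-0.0392  0.0606 -0.0056] q7 -1.241 ff 0 op 0.0855
[[ 0.8623  0.5063  0.0065]
 [ 0.5063 -0.8623 -0.0009]
 [ 0.0052  0.0041 -1.    ]]
top proj [374.6064 182.7355] green 53 375.811320754717 183.32075471698113
at z .096: [ 0.5621 -0.1792  0.096 ]
[(array([ 0.5596, -0.1752,  0.0936]), 0.49)]
side proj [304.5975 179.733 ] green 41 305.5609756097561 180.8048780487805
at z .096: [ 0.5603 -0.1694  0.096 ]
[(array([ 0.5641, -0.1762,  0.0978]), 0.43)]
```

Request:
step_arm([
  [-2.5, 2.5, 0, 0, 0, 0, 1],
  [-5, 5, 0, 0, 0, 0, 1],
  [-7.5, 7.5, 0, 0, 0, 0, 1],
  [-10, 10, 0, 0, 0, 0, 1],
  [-11.2, 11.3, 0, 0, 0, 0, 1],
  [-11.2, 11.3, 1.5, 0, 0, 0, 1],
  [-11.2, 11.3, 3.5, 0, 0, 0, 1],
  [-11.2, 11.3, 5.5, 0, 0, 0, 1],
  [-11.2, 11.3, 6.3, 0, 0, 0, 1],
  [-11.2, 11.3, 6.3, 0, 0, 0, 1],
], grip_force=20)

```text
t: 25.52
eef_pos: [0.5576, -0.1752, 0.1032]
tool_rot: [-0.002, 0.965, 0.262, -0.003]
wrist_force: [-0.7, -0.1, -0.2]
opening: -0.0002
finger_force: 0.0
```

Run:
```python
from h import *
q()
c=eyes.camera("side")
cv2.imwrite("pics/side3.png",cv2.resize(c["img"][130:230,240:360,::-1],None,fx=5,fy=5,interpolation=2))
```

```text
t 25.52 p [ 0.5576 -0.1752  0.1032] yaw 30.42 toolF [-0.604  -0.2705  0.1976] toolT [ 0.0166 -0.0103  0.001 ] q7 -0.990 ff 0 op -0.0002
```

View pics/side3.png

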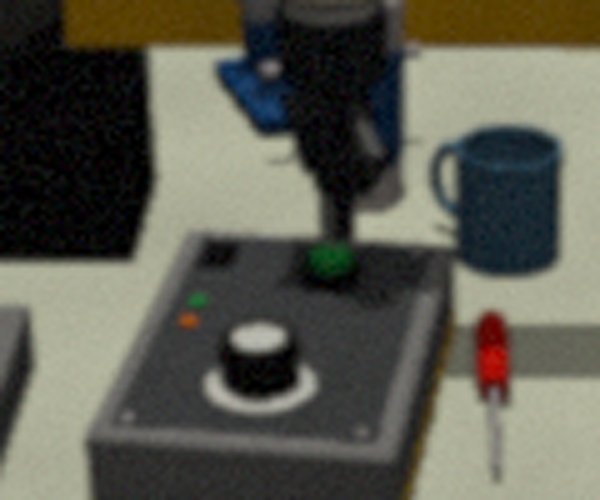

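The fingers are just above the green button, at (332,260) in the crop, a few mm towards the robot. I'll shift 4 mm and press.

Request:
step_arm([
  [0.3, 0.2, 0, 0, 0, 0, 1],
  [0.3, 0.2, 0, 0, 0, 0, 1],
  [0.3, 0.2, 0.3, 0, 0, 0, 1],
  [0.3, 0.2, 0.6, 0, 0, 0, 1],
  [0.3, 0.2, 0.8, 0, 0, 0, 1],
  [0.3, 0.2, 0.8, 0, 0, 0, 1],
])

```text
t: 26.07
eef_pos: [0.5631, -0.1759, 0.0979]
tool_rot: [-0.0, 0.965, 0.262, -0.0]
wrist_force: [0.2, -0.1, -0.8]
opening: 0.0
finger_force: 0.0
```

Request:
step_arm([
  [0, 0, 0.2, 0, 0, 0, 1],
  [0, 0, 0.4, 0, 0, 0, 1],
  [0, 0, 0.4, 0, 0, 0, 1],
])

```text
t: 26.32
eef_pos: [0.5635, -0.176, 0.0943]
tool_rot: [0.0, 0.965, 0.262, 0.0]
wrist_force: [-0.2, -0.6, 3.2]
opening: -0.0001
finger_force: 1.5
```

Request:
step_arm([
  [0, 0, 0.2, 0, 0, 0, 1],
  [0, 0, 0.4, 0, 0, 0, 1],
  [0, 0, 0.4, 0, 0, 0, 1],
])

```text
t: 26.57
eef_pos: [0.5636, -0.176, 0.0911]
tool_rot: [0.0, 0.965, 0.262, -0.0]
wrist_force: [-2.4, 0.4, 7.7]
opening: 0.0003
finger_force: 3.9
```

Request:
step_arm([
  [0, 0, 0.2, 0, 0, 0, 1],
  [0, 0, 0.4, 0, 0, 0, 1],
  [0, 0, 0.4, 0, 0, 0, 1],
])

```text
t: 26.82
eef_pos: [0.5638, -0.1761, 0.0906]
tool_rot: [0.001, 0.965, 0.262, -0.0]
wrist_force: [-11.9, 1.8, 32.8]
opening: -0.0002
finger_force: 16.7
```

Request:
step_arm([
  [0, 0, -1, 0, 0, 0, 1],
  [0, 0, -3, 0, 0, 0, 1],
  [0, 0, -6, 0, 0, 0, 1],
  [0, 0, -9, 0, 0, 0, 1],
  [0, 0, -12, 0, 0, 0, 1],
  [0, 0, -14, 0, 0, 0, 1],
  [0, 0, -14, 0, 0, 0, 1],
  [0, 0, -14, 0, 0, 0, 1],
])

```text
t: 27.48
eef_pos: [0.564, -0.1761, 0.2271]
tool_rot: [0.001, 0.965, 0.262, 0.001]
wrist_force: [-0.6, 0.2, -1.0]
opening: -0.0001
finger_force: 0.0
```

Run:
```python
from h import *
q()
c=eyes.camera("side")
cv2.imwrite("pics/side4.png",cv2.resize(c["img"][130:340,190:400,::-1],None,fx=2.8,fy=2.8,interpolation=2))
print([(W(x["at"],c),round(x["score"],2)) for x in eyes.landmark_of("start_top",c)[:1]])
```

```text
t 27.48 p [ 0.564  -0.1761  0.2271] yaw 30.40 toolF [-0.3971 -0.4439  1.0339] toolT [-0.0225 -0.0138  0.0174] q7 -0.935 ff 0 op -0.0001
[(array([ 0.5617, -0.1761,  0.0997]), 0.6)]
```

View pics/side4.png

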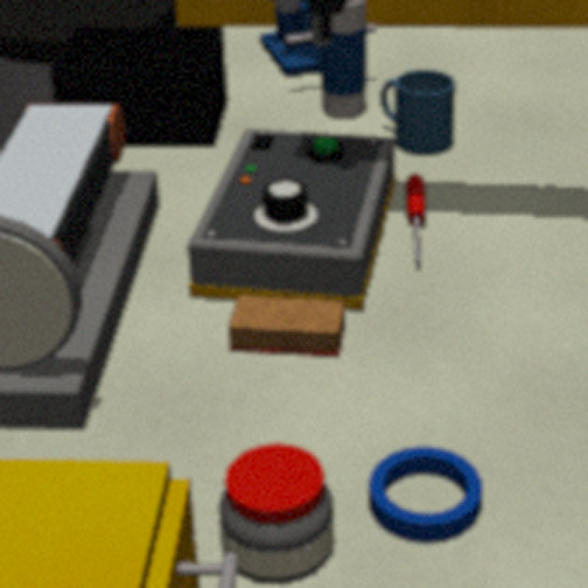

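The button at (325,147) is back up, everything else is where it was, and the arm is clear. Handing in.

```bash
python3 -c "from h import *;print(job_done())"
```

```text
the job is handed in; nothing more can be done
None
```

I turned the dial anticlockwise to its stop, then clockwise five clicks counted by torque, then pressed the start button fully down and it sprang back; the bystanders were not moved, and the job is handed in at about 27.5 s.

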